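# Set the angle gauge to ten degrees on the stop block for the tilt-out bin

## Task

The tilt-out bin in this cabinet needs a wooden stop block with a ten degree fall towards its tab. Seat the crowned stud block flat side down in the pocket of the joist offcut with its tab in the notch, then set the dial angle gauge base down and about level along the top of the crown, its low end towards the tab, and rock it down towards the tab until its swinging pointer settles on the red ten degree mark. Finish holding the gauge there with its base lightly on the block, ready for the line to be scribed, and leave the kettle, jar, bowl and spoon alone.

Things in the scene. Friction and masses are not known exactly. Their poses are not given: they have to be found in the camera images.
- block: Stud block, pale wood, loose, 0.17 kg: 120 long (x), 45 wide (y), flat underside, crowned top: an arc of 150 mm radius along its length, 56 high in the middle, 43 at the ends. A tab 20 wide, 24 high sticks out 30 from the +x end along the underside. Origin: centre of the underside, tab not counted; z up. Starts flat side down; grip it across the 45 mm width near the middle.
- block_tab (a point): Middle of the end face of the block's tab, 90 mm along +x from the block's origin, 12 mm above its underside.
- block_crown (a point): Highest point of the block's crowned top, 56 mm above the block's origin; a base rocked by an angle a (rad) without slipping touches the crown 150 sin(a) mm from here along the block.
- joist: Joist offcut, darker wood, fixed on a dark rubber mat: 190 long (x), 96 wide (y), 40 high. In its top a centred pocket 127 by 52, 16 deep, takes the block, and a notch 28 wide, as deep, runs from the pocket out through the +x end for the tab. Origin: centre of the underside; x points to the notched end, z up.
- joist_pocket (a point): Centre of the pocket's floor, 24 mm above the cabinet top; same axes as the joist.
- gauge: Dial angle gauge, loose, 0.35 kg, 126 high: flat aluminium base 120 long (x), 32 wide (y); above it a black housing, 80 diameter, 26 thick, white dial on its -y side; on top a black rubber grip 40 (x) by 22 (y), from 91 to 126 up. Origin: centre of the base's underside; x points to its low end (which goes down to bring the pointer to the red mark), z up. Starts upright, dial away from the robot.
- gauge_grip (a point): Middle of the gauge's rubber grip, 110 mm straight above the gauge's origin; grip here across the 22 mm thickness (gauge y).
- gauge_low_end (a point): End of the gauge's underside that must point to the tab: 60 mm along gauge +x from its origin. Seen from the dial side it is the right-hand end; the red mark is left of the top of the dial.
- pointer (a joint): Angle of the gauge's weighted swinging pointer on its dial, rad: it stays plumb, pivots 52 mm above the underside and points up; 0 with the gauge level, positive (towards the red mark) as the gauge's +x end goes down. The red mark is at 10 degrees, 0.1745 rad. It swings for about half a second after a movement.
- kettle: White electric kettle, 155 diameter and 218 high with black handle, standing on a round base 20 high. Bystander. Origin: centre of its underside.
- jar: Glass jar with a steel twist cap, 76 diameter, 125 high. Bystander. Origin: centre of its underside.
- bowl: Pale ceramic bowl, 136 diameter, 55 high. Bystander. Origin: centre of its underside.
- spoon: Wooden spoon, 240 long, lying along its x. Bystander.
Things that resemble listed ones, but are neither listed nor needed, are in the scene too. Of the things shaped like the block, the wood one is meant.

How it is judged:
On the way, in this order (a step that is already met when the one before it is completed fails the run):
1. the block is down in the joist's pocket with its tab in the notch (z of block in the frame of joist_pocket below 0.004 m and horizontal distance between block and joist_pocket below 0.008 m and x of block_tab in the frame of joist_pocket above 0.075 m and angle between block's own z axis and vertical below 0.06 rad), for 0.2 s.
2. the gauge stands base down and about level (within 5 degrees) along the crown of the seated block, its low end towards the tab (z of block in the frame of joist_pocket below 0.004 m and contact force between gauge and block above 0.3 N and value of joint pointer between -0.09 and 0.09 rad and z of gauge in the frame of block above 0.048 m and x of gauge_low_end in the frame of block above 0.02 m), for 0.1 s.
At the end, for the whole second after the job is handed in: The gripper still holds the gauge, at rest, pointer within 2.5 degrees of the red mark, base bearing on the crown alone with 0.3 to 25 N, along the block (8 degrees, 15 mm), low end to the tab; block flat in the pocket (4 mm of its floor, 8 mm of its centre), tab in the notch (all of step 1 and value of joint pointer between 0.131 and 0.218 rad and velocity of joint pointer between -0.3 and 0.3 rad/s and angular speed of gauge below 0.15 rad/s and contact force between the fingers and gauge above 1 N and contact force between gauge and block between 0.3 and 25 N and contact force between gauge and joist below 0.1 N and z of gauge in the frame of block above 0.045 m and y of gauge in the frame of block between -0.015 and 0.015 m and x of gauge_low_end in the frame of block above 0.02 m and angle between the y axis of gauge and the y axis of block, either way round below 0.14 rad); the arm keeps its last pose, push and grip.
It fails at once if the gauge is pressed on the block with more than 40 N (contact force between gauge and block above 40 N).
It fails at once if the gauge is knocked over (angle between gauge's own z axis and vertical above 0.9 rad).
It fails at once if the kettle, jar, bowl or spoon is moved by more than 20 mm (distance of any of kettle, jar, bowl, spoon from where it was at the start of the episode above 0.02 m).
It also fails if it takes over 61 s, if anything falls off the work surface, if the arm or the gripper's body presses on something with over 40 N, if the wrist force passes 120 N, or if a joint passes its speed limit or range.

## Robot

A 6-joint arm with a two-finger parallel gripper is mounted at the origin on the work surface. World frame = base frame: x ahead of the robot, y to its left, z up, the work surface at z = 0. Lengths are in m, angles in rad, forces in N, time in s.
With the tool pointing down it reaches from about 0.25 to 0.775 m from the base axis. Payload 4 kg.
Tool frame: the origin (TCP) lies midway between the tips of the shut fingers; the grasp point (between the pads) lies 19 mm behind it (r.grasp_offset is the distance from the TCP to the grasp point, in m); z points along the fingers, y is the line along which they close (so a half turn about z gives the same grasp; the last joint's range is limited). The gripper opens to 85 mm and grips with 20 to 120 N. Pads are 22 mm wide; open, the fingers measure 114 mm over their backs; the gripper's body (76 mm by 85 mm) begins 54 mm behind the grasp point. The pads swing forward as they close: fully open they stand 13 mm farther back than shut.
Start: joints at [1.019, 0.087, 1.371, -0, 1.684, -0.103], TCP at [0.239, 0.496, 0.231] pointing down, gripper open.
Joint ranges: [-3.1, 3.1], [-0.76, 2.03], [0.27, 2.55], [-1.08, 4.22], [0.17, 2.65], [-2.57, 2.57]. Speed limits (rad/s): [2.79, 2.79, 3.14, 3.14, 3.14, 3.14].

## Interface

Orientations are given as a 3x3 rotation matrix whose columns are the frame's x, y, z axes.
In Python, from rig import r, eyes, order gives the robot as it stands.
- The arm moves only by the tool send_rows, never from a script. Its argument "targets" is a list of rows, each a list of 6 numbers: the shift along the tool's x, y, z in mm, then the turn, a rotation vector about the tool's x, y, z in rad. In form: [[x, y, z, wx, wy, wz], ...]. A call has 1 to 20 rows; each row is the pose to reach, as a shift and turn from the pose commanded when the call began, along the tool's axes at that moment; what a row does not reach only later rows make up. A row lasts 1/10 s, in which the tool goes at most 50 mm and 8.59 degrees, less where a joint would pass 70% of its speed; a pose out of reach is approached as far as the arm can. A call with a gripper value outside its range is refused whole. "grip" is the closure, from -1 (fully open) to 1 (shut), set as the call begins (left out, the last holds). The fingers move at their own pace and stop on an object; the grip force is fixed at half the most. Time passes only in rows, so rows that repeat a pose let the fingers close. It gives the time, the measured TCP pose, the force, the opening and the grip force at its end, in the units of the state.
- r.get_obs(): the state, without advancing time (a new reading comes with each control period).
- eyes.get_image(name): name is "scene" or "top" or "wrist"; returns the picture (384x512x3 uint8, red, green, blue); there is no depth.
- eyes.camera_info(name): a dict with "fx", "fy", "cx", "cy" (pixels), "cam_to_world" (4x4, takes a point from camera to world coordinates); the wrist camera has in their place "tool_from_camera" (4x4, takes a point from camera to tool coordinates, whose origin is the TCP and whose axes are the flange's). Camera axes: x right, y down, z forward; pixel columns grow to the right and rows downward; lengths in m; the calibration is good to about 2 mm. A picture is of the moment at which its call begins: read the wrist's pose just before it. camera_info takes no time and is no camera call.
- order.hand_in(): hands the job in; it is judged then, once.
The state is a dict: "time_s": time; "qpos": joint angles; "joint_velocities": joint speeds; "joint_efforts": joint torques, N m; "tcp_pos": TCP position; "tool_rot": TCP orientation; "ft_force": force on the tool from outside, world axes, zero at the start; "torque": the same for the moment, N m; "grip_width": finger opening in m; "finger_force": force on a finger pad.
Only numpy, scipy, OpenCV 4.12 (cv2) and the standard library are available. Lean on these libraries where they do the work, as an engineer would, in place of code of your own. Each camera call takes 0.05 s, during which the arm holds its last target. There are 200 camera calls.

## Working session

There is one attempt and no reset: what is moved stays moved. The work goes in short steps, Python scripts to look and compute and a tool call to move; the robot and the scene stay as the last step left them, time stands still between calls to the robot, and variables do not carry over. Pictures are saved under pics/ and viewed, at most 10 in all, crops included, and the job is handed in when it is done.

Besides the shell and the picture viewer there is one more tool, called after "Emit:" in YAML: its name, and indented under it one key for each argument. send_rows: Moves the arm, as the interface text tells. Its arguments: {"type":"object","properties":{"targets":{"type":"array","items":{"type":"array","items":{"type":"number"}}},"grip":{"type":"number"}},"required":["targets"]}

```bash
mkdir -p pics
python3 - <<'E'
from rig import r,eyes,order
import cv2,numpy as np
for n in("scene","top"):
    im=eyes.get_image(n); cv2.imwrite(f"pics/{n}0.png",cv2.resize(im[:,:,::-1],(800,600),interpolation=cv2.INTER_CUBIC))
    cv2.imwrite(f"pics/{n}0_raw.png",im[:,:,::-1])
    c=eyes.camera_info(n);print(n,c["fx"],c["cx"],c["cy"],np.round(c["cam_to_world"],3).tolist())
o=r.get_obs();print(o);print(np.round(eyes.camera_info("wrist")["tool_from_camera"],3).tolist(),r.grasp_offset)
E
```

```text
scene 439.0330735236001 252.68322999191716 189.56187319216102 [[-0.598, 0.659, -0.457, 1.256], [0.802, 0.492, -0.34, 0.483], [0.001, -0.57, -0.822, 1.311], [0.0, 0.0, 0.0, 1.0]]
top 370.1671564430164 254.48114499454738 191.8102857242649 [[-0.011, -0.997, 0.078, 0.456], [-1.0, 0.011, -0.01, -0.031], [0.009, -0.078, -0.997, 1.303], [0.0, 0.0, 0.0, 1.0]]
{'time_s': 0.1, 'qpos': array([ 1.01892946e+00,  8.78946612e-02,  1.37213420e+00,  1.62292178e-05,
        1.68359212e+00, -1.03115680e-01]), 'joint_velocities': array([ 3.22810323e-06, -2.39693022e-03, -4.75658995e-03,  1.75731806e-04,
       -1.39518642e-03,  1.40787162e-03]), 'joint_efforts': array([ 2.19115740e-03, -3.53016579e+01, -3.14218748e+01, -2.28147737e-04,
        8.00391950e-03, -6.98879674e-06]), 'tcp_pos': array([0.23838062, 0.4951527 , 0.23023299]), 'tool_rot': array([[-9.00990254e-01,  4.33837990e-01, -1.07713628e-03],
       [ 4.33839269e-01,  9.00988643e-01, -1.71875718e-03],
       [ 2.24825396e-04, -2.01588748e-03, -9.99997943e-01]]), 'ft_force': array([-1.2117895 , -0.3063178 , -0.19244063]), 'torque': array([-0.00682739,  0.03171261, -0.06174044]), 'finger_force': 0.0, 'grip_width': 0.08560194001515782}
[[-0.001, -0.953, -0.303, 0.077], [1.0, -0.0, -0.001, 0.0], [0.001, -0.303, 0.953, -0.142], [0.0, 0.0, 0.0, 1.0]] 0.0187
```

View pics/top0.png

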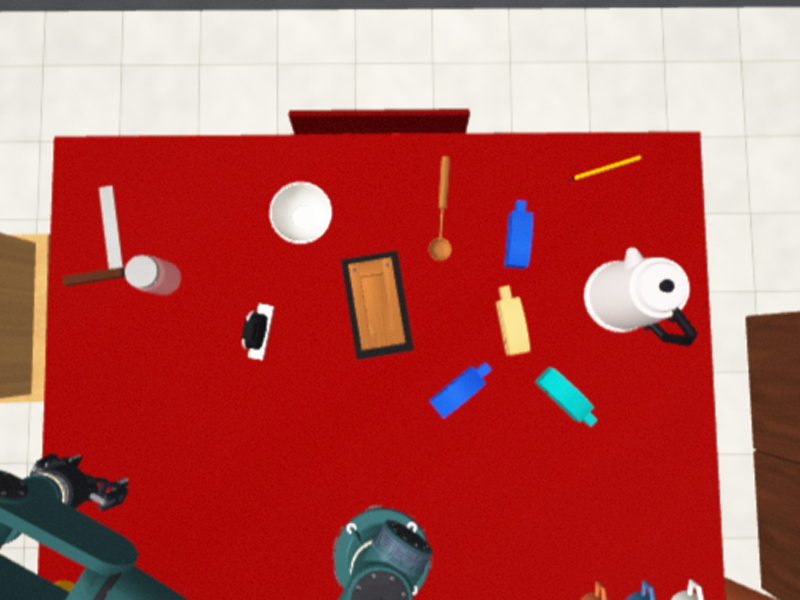

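View pics/scene0.png

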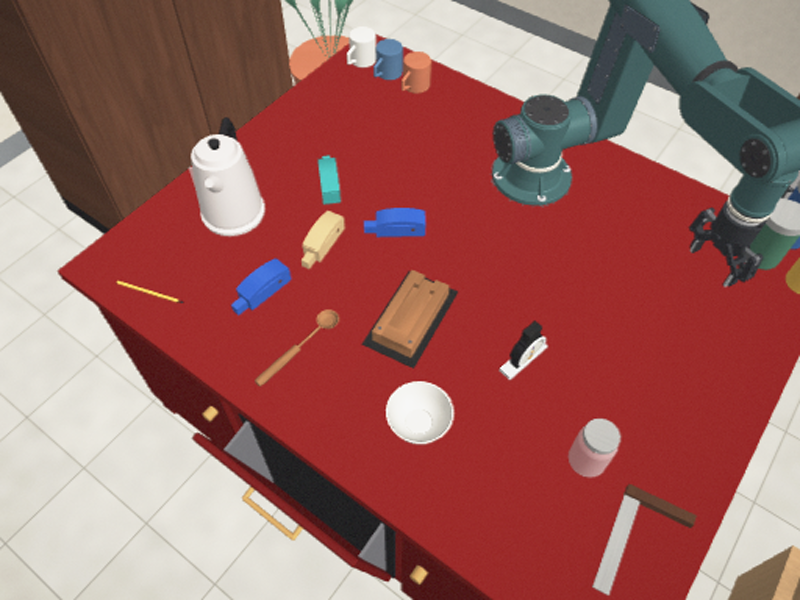

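Top: wood block at (513,320) with its tab pointing up/away from the robot; joist at (377,305); gauge at (258,332). In the scene view the notch appears to be at the robot-side end (430,277). I'll segment coarsely and zoom to confirm.

```bash
cat > h.py <<'E'
from rig import r,eyes,order
import cv2,numpy as np
from scipy.spatial.transform import Rotation as R
def cam(n,o=None):
    c=eyes.camera_info(n); K=np.array([[c["fx"],0,c["cx"]],[0,c["fy"],c["cy"]],[0,0,1.]])
    if n=="wrist":
        T=np.eye(4);T[:3,:3]=o["tool_rot"];T[:3,3]=o["tcp_pos"]; return K,T@np.array(c["tool_from_camera"])
    return K,np.array(c["cam_to_world"])
def px2w(KT,uv,z):
    K,T=KT; uv=np.atleast_2d(uv).astype(float)
    d=(T[:3,:3]@np.linalg.inv(K)@np.c_[uv,np.ones(len(uv))].T).T
    return T[:3,3]+d*((z-T[2,3])/d[:,2])[:,None]
def w2px(KT,P):
    K,T=KT; p=(np.atleast_2d(P)-T[:3,3])@T[:3,:3]; q=p@K.T; return q[:,:2]/q[:,2:]
def snap(n,f=None):
    o=r.get_obs(); im=np.ascontiguousarray(eyes.get_image(n)[:,:,::-1])
    if f: cv2.imwrite(f"pics/{f}.png",im)
    return im,cam(n,o),o
E
python3 - <<'E'
from h import *
t=cv2.imread("pics/top0_raw.png");s=cv2.imread("pics/scene0_raw.png")
def z(im,x,y,w,h):return cv2.resize(im[y:y+h,x:x+w],(400,300),interpolation=cv2.INTER_CUBIC)
cv2.imwrite("pics/m0.png",np.vstack([np.hstack([z(t,208,155,76,57),z(t,135,180,76,57)]),np.hstack([z(s,225,165,84,63),z(s,310,195,56,42)])]))
KT=cam("top")
for n,p,h in(("block",(513,327),.05),("tab",(505,291),.024),("joistnear",(384,353),.0),("joistfar",(371,257),.0),("gauge",(263,332),.01),("gfar",(266,304),.01),("gnear",(256,360),.01)):
    print(n,px2w(KT,np.array(p)/1.5625,h).round(3))
E
```

```text
block [[ 0.492 -0.293  0.05 ]]
tab [[ 0.573 -0.282  0.024]]
joistnear [[ 0.438 -0.012  0.   ]]
joistfar [[0.656 0.016 0.   ]]
gauge [[0.488 0.258 0.01 ]]
gfar [[0.551 0.251 0.01 ]]
gnear [[0.426 0.273 0.01 ]]
```

View pics/m0.png

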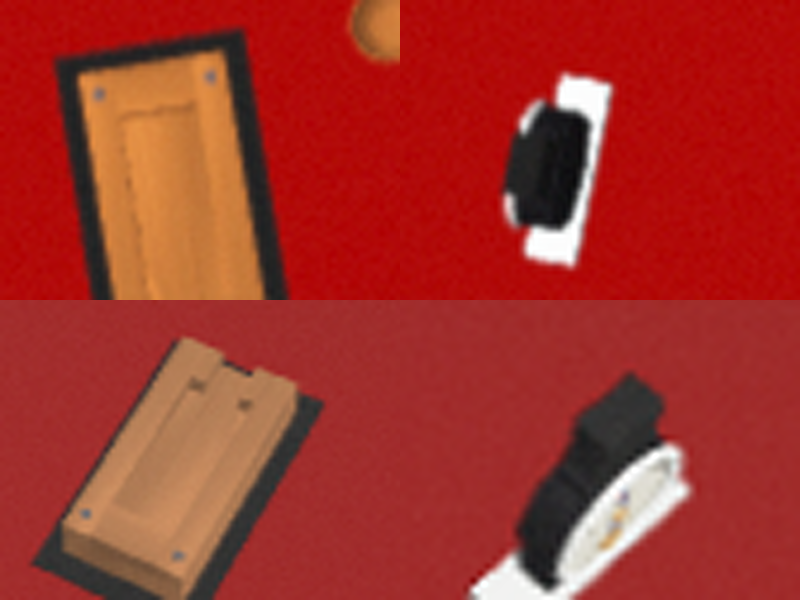

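```bash
cat >> h.py <<'E'
def down(phi):
    y=np.array([np.cos(phi),np.sin(phi),0]);z=np.array([0,0,-1.]); return np.c_[np.cross(y,z),y,z]
def row(pos,rot):
    o=r.get_obs();A=o["tool_rot"]
    print("row",np.r_[(A.T@(np.array(pos)-o["tcp_pos"]))*1e3].round(1),R.from_matrix(A.T@rot).as_rotvec().round(4),"t",o["time_s"])
E
python3 -c "
from h import *
row([.47,-.29,.25],down(-1.436))"
```

```text
row [-549.3 -607.   -18.7] [-1.100e-03  2.500e-03  2.558e+00] t 0.1
```

Emit:
send_rows:
  targets:
    - [-275,-303,-19,0,0,1.28]
    - [-275,-303,-19,0,0,1.28]
    - [-275,-303,-19,0,0,1.28]
    - [-275,-303,-19,0,0,1.28]
    - [-275,-303,-19,0,0,1.28]
    - [-275,-303,-19,0,0,1.28]
    - [-275,-303,-19,0,0,1.28]
    - [-275,-303,-19,0,0,1.28]
    - [-275,-303,-19,0,0,1.28]
    - [-549,-607,-19,0,0,2.557]
    - [-549,-607,-19,0,0,2.557]
    - [-549,-607,-19,0,0,2.557]
    - [-549,-607,-19,0,0,2.557]
    - [-549,-607,-19,0,0,2.557]
    - [-549,-607,-19,0,0,2.557]
    - [-549,-607,-19,0,0,2.557]
    - [-549,-607,-19,0,0,2.557]
    - [-549,-607,-19,0,0,2.557]
    - [-549,-607,-19,0,0,2.557]
    - [-549,-607,-19,0,0,2.557]
  grip: -1

```text
time_s: 2.1
tcp_pos: [0.4697, -0.289, 0.2497]
tool_rot: [[0.991, 0.137, -0.001], [0.137, -0.991, 0.001], [-0.001, -0.002, -1.0]]
ft_force: [0.2, -0.3, 0.1]
grip_width: 0.0852
finger_force: 0.0
```

Run:
```python
from h import *
im,KT,o=snap("wrist","w1raw"); np.savez("w1.npz",K=KT[0],T=KT[1])
cv2.imwrite("pics/w1.png",cv2.resize(im,(800,600)))
print(o["tcp_pos"],o["qpos"].round(2),KT[0][0,0])
```

```text
[ 0.46965313 -0.28902395  0.2497088 ] [-0.65  0.09  1.33  0.    1.72  0.78] 308.04144424370617
```

View pics/w1.png

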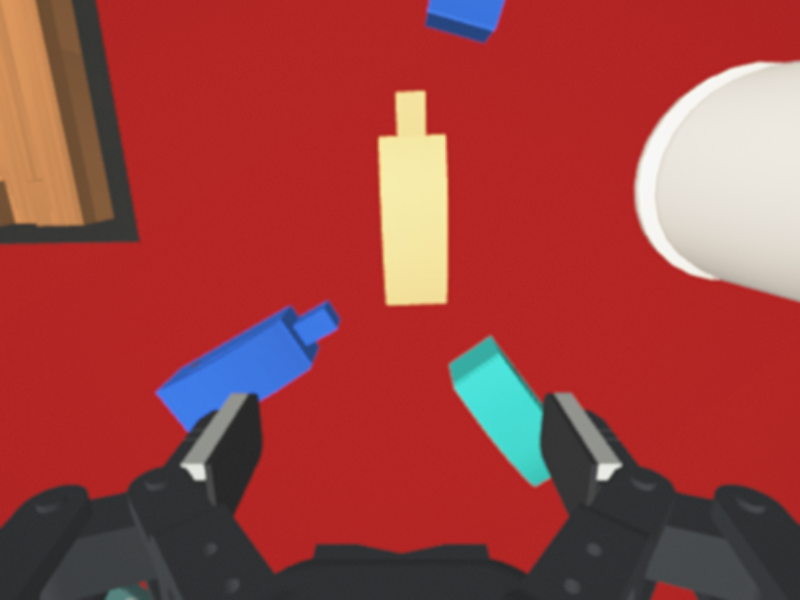

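```bash
cat >> h.py <<'E'
from scipy.optimize import least_squares
def fit(KT,local,px,x0):
    """planar pose (x,y,yaw) of an object at height 0 from local points and raw pixels"""
    L=np.array(local,float)/1e3
    def f(p):
        c,s=np.cos(p[2]),np.sin(p[2]); W=np.c_[p[0]+c*L[:,0]-s*L[:,1],p[1]+s*L[:,0]+c*L[:,1],L[:,2]]
        return (w2px(KT,W)-px).ravel()
    q=least_squares(f,x0); print("fit",q.x.round(4),"resid px",q.fun.round(1)); return q.x
E
python3 - <<'E'
from h import *
d=np.load("w1.npz");KT=(d["K"],d["T"])
im=cv2.imread("pics/w1raw.png").astype(int);b,g,rr=im[:,:,0],im[:,:,1],im[:,:,2]
m=((rr>180)&(g>170)&(b<200)&(b>100)).astype(np.uint8);m[:,300:]=0;m=cv2.morphologyEx(m,cv2.MORPH_OPEN,np.ones((3,3)))
ys,xs=np.nonzero(m);print(xs.min(),xs.max(),ys.min(),ys.max(),m.sum())
px=np.array([(396,92),(425.5,91),(379,137),(447,135),(386,305),(447,303)])/1.5625
x=fit(KT,[(90,10,24),(90,-10,24),(60,22.5,43),(60,-22.5,43),(-60,22.5,43),(-60,-22.5,43)],px,[.57,-.29,.13])
row([x[0],x[1],.12],down(x[2]-np.pi/2))
print(x[2]-np.pi/2)
E
```

```text
243 285 59 194 4922
fit [ 0.4991 -0.2954  0.1688] resid px [ 0.5  0.2 -0.2  0.2  0.5  0.2 -0.9  0.   0.6 -0.4 -0.5 -0.3]
row [ 28.1  10.9 130.2] [-0.0009  0.0002 -0.0308] t 2.15
-1.4019977947175337
```

Emit:
send_rows:
  targets:
    - [28,11,50,0,0,-0.031]
    - [28,11,100,0,0,-0.031]
    - [28,11,145,0,0,-0.031]
    - [28,11,180,0,0,-0.031]
    - [28,11,205,0,0,-0.031]
    - [28,11,220,0,0,-0.031]
    - [28,11,229,0,0,-0.031]
    - [28,11,229,0,0,-0.031]

```text
time_s: 2.95
tcp_pos: [0.4991, -0.296, 0.0212]
tool_rot: [[0.986, 0.167, -0.0], [0.167, -0.986, 0.0], [-0.0, -0.0, -1.0]]
ft_force: [-0.1, -0.1, -0.5]
grip_width: 0.0854
finger_force: 0.0
```

Emit:
send_rows:
  targets:
    - [0,0,0,0,0,0]
    - [0,0,0,0,0,0]
    - [0,0,0,0,0,0]
    - [0,0,0,0,0,0]
    - [0,0,0,0,0,0]
    - [0,0,0,0,0,0]
    - [0,0,0,0,0,0]
    - [0,0,0,0,0,0]
    - [0,0,0,0,0,0]
    - [0,0,0,0,0,0]
  grip: 1

```text
time_s: 3.95
tcp_pos: [0.5002, -0.2972, 0.0232]
tool_rot: [[0.986, 0.166, 0.003], [0.166, -0.986, -0.001], [0.003, 0.002, -1.0]]
ft_force: [0.4, 0.8, 5.9]
grip_width: 0.0442
finger_force: 62.8
```

Emit:
send_rows:
  targets:
    - [0,0,-15,0,0,0]
    - [0,0,-45,0,0,0]
    - [0,0,-85,0,0,0]
    - [0,0,-125,0,0,0]
    - [-2,-25,-165,0,0,0]
    - [-4,-60,-205,0,0,0]
    - [-7,-95,-240,0,0,0]
    - [-9,-130,-265,0,0,0]
    - [-11,-155,-275,0,0,0]
    - [-12,-171,-278,0,0,0]
    - [-12,-171,-278,0,0,0]
    - [-12,-171,-278,0,0,0]

```text
time_s: 5.15
tcp_pos: [0.4586, -0.1303, 0.2981]
tool_rot: [[0.986, 0.166, -0.002], [0.166, -0.986, -0.0], [-0.002, -0.0, -1.0]]
ft_force: [-0.3, -0.5, -2.6]
grip_width: 0.0441
finger_force: 62.3
```

Run:
```python
from h import *
im,KT,o=snap("wrist","w2raw"); np.savez("w2.npz",K=KT[0],T=KT[1])
cv2.imwrite("pics/w2.png",cv2.resize(im,(800,600),interpolation=cv2.INTER_CUBIC))
print(o["tcp_pos"],o["qpos"].round(2),o["grip_width"],o["ft_force"])
```

```text
[ 0.45859328 -0.1302941   0.29808755] [-0.4  -0.08  1.41 -0.    1.82  1.01] 0.04409350724629314 [-0.30329358 -0.47276447 -2.64004934]
```

View pics/w2.png

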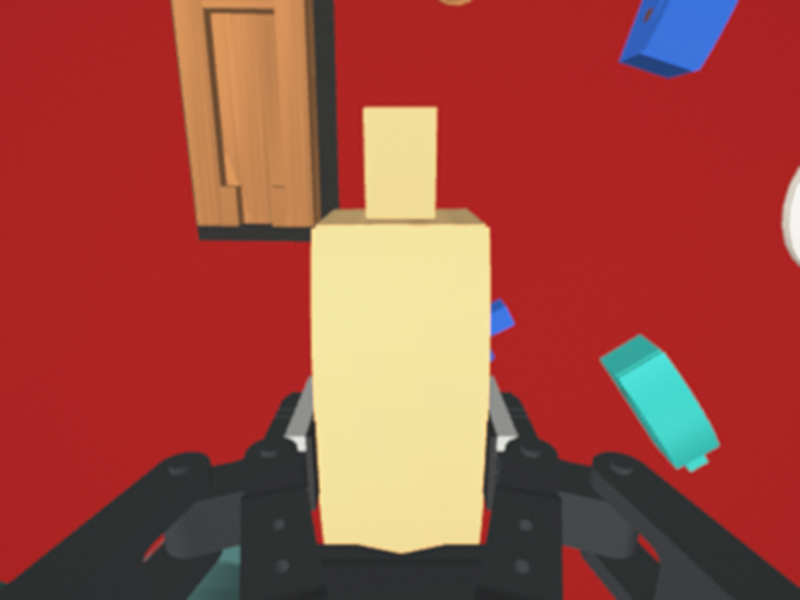

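Run:
```python
import cv2
im=cv2.imread("pics/w2raw.png")[0:160,100:220]
cv2.imwrite("pics/w2c.png",cv2.resize(im,(450,600),interpolation=cv2.INTER_CUBIC))
```

```text
(no output)
```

View pics/w2c.png

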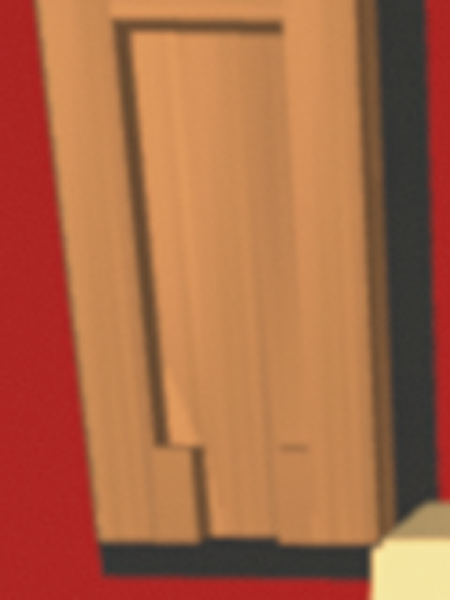

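Run:
```python
from h import *
d=np.load("w2.npz");KT=(d["K"],d["T"])
px=np.array([(98,541),(378,545),(198,542),(277,544),(153,446),(193,447),(279,447),(308,449),(113,20),(284,22)])/3.75+[100,0]
j=fit(KT,[(95,-48,40),(95,48,40),(95,-14,40),(95,14,40),(63.5,-26,40),(63.5,-14,40),(63.5,14,40),(63.5,26,40),(-63.5,-26,40),(-63.5,26,40)],px,[.55,0,3.27])
# held block in tool, from image: same camera, tab end & block end corners
o=r.get_obs();R0=o["tool_rot"]
px=np.array([(363,107),(437.5,107),(313,226),(489,226),(363,217),(437,217)])/1.5625
L=np.array([(90,10,24),(90,-10,24),(60,22.5,43),(60,-22.5,43),(60,10,24),(60,-10,24)])/1e3
f=lambda p:(w2px(KT,o["tcp_pos"]+(L+np.array([p[0],p[1],p[3]]))@R.from_rotvec([0,0,p[2]]).as_matrix().T*1@np.diag([1,-1,-1])@R0.T)-px).ravel()
q=least_squares(f,[0,0,0,-.021]);print("block in tool",q.x.round(4),q.fun.round(1))
print(j)
```

```text
fit [0.5516 0.005  3.2926] resid px [ 0.4 -0.1  0.  -0.1  0.1 -0.   0.7 -0.2  0.4  0.4 -0.7  0.3 -1.5  0.7
  0.3  0.3  0.  -0.7  0.2 -0.4]
block in tool [ 0.      0.0001  0.001  -0.0235] [ 0.5 -0.4 -0.4 -0.4 -0.5  0.4 -0.1  0.3  2.1  0.  -1.5 -0. ]
[0.55155948 0.00496335 3.29262444]
```

Emit:
send_rows:
  targets:
    - [10,-10,0,0,0,-0.14]
    - [22,-22,0,0,0,-0.28]
    - [34,-34,0,0,0,-0.42]
    - [46,-46,0,0,0,-0.56]
    - [58,-58,0,0,0,-0.7]
    - [70,-70,0,0,0,-0.84]
    - [82,-82,0,0,0,-0.98]
    - [94,-94,0,0,0,-1.12]
    - [104,-106,0,0,0,-1.26]
    - [110,-113,0,0,0,-1.4]
    - [113,-117,0,0,0,-1.54]
    - [114,-118,0,0,0,-1.68]
    - [114,-118,0,0,0,-1.82]
    - [114,-118,0,0,0,-1.96]
    - [114,-118,0,0,0,-2.1]
    - [114,-118,0,0,0,-2.24]
    - [114,-118,0,0,0,-2.38]
    - [114,-118,0,0,0,-2.52]
    - [114,-118,0,0,0,-2.6]
    - [114,-118,0,0,0,-2.6]

```text
time_s: 7.2
tcp_pos: [0.552, 0.004, 0.2974]
tool_rot: [[-0.93, 0.368, -0.003], [0.368, 0.93, -0.0], [0.003, -0.001, -1.0]]
ft_force: [-0.6, 0.4, -3.0]
grip_width: 0.0438
finger_force: 62.1
```

```bash
python3 -c "
from h import *
row([.5516,.005,.11],down(1.7218+.001))
print(r.get_obs()['qpos'].round(2))"
```

```text
row [1.000e-01 1.000e+00 1.874e+02] [-4.000e-04 -3.200e-03 -5.289e-01] t 7.2
[-0.1   0.09  1.24 -0.    1.82 -1.29]
```

Emit:
send_rows:
  targets:
    - [0,1,0,0,-0.003,-0.13]
    - [0,1,15,0,-0.003,-0.26]
    - [0,1,40,0,-0.003,-0.39]
    - [0,1,80,0,-0.003,-0.48]
    - [0,1,120,0,-0.003,-0.529]
    - [0,1,155,0,-0.003,-0.529]
    - [0,1,178,0,-0.003,-0.529]
    - [0,1,187,0,-0.003,-0.529]
    - [0,1,187,0,-0.003,-0.529]
    - [0,1,187,0,-0.003,-0.529]

```text
time_s: 8.2
tcp_pos: [0.5531, 0.0058, 0.1135]
tool_rot: [[-0.988, -0.153, 0.005], [-0.153, 0.988, -0.001], [-0.005, -0.001, -1.0]]
ft_force: [0.5, 0.3, -1.4]
grip_width: 0.0439
finger_force: 62.1
```

```bash
python3 -c "
from h import *
row([.5516,.005,.0475],down(1.7218+.001))
s,_,_=snap('scene');t,_,_=snap('top')
z=lambda im,x,y,w,h:cv2.resize(im[y:y+h,x:x+w],(400,400),interpolation=cv2.INTER_CUBIC)
cv2.imwrite('pics/hov.png',np.hstack([z(s,215,145,90,90),z(t,205,150,80,80)]))"
```

```text
row [ 1.9 -0.5 66. ] [-0.0013  0.0048  0.0012] t 8.2
```

View pics/hov.png

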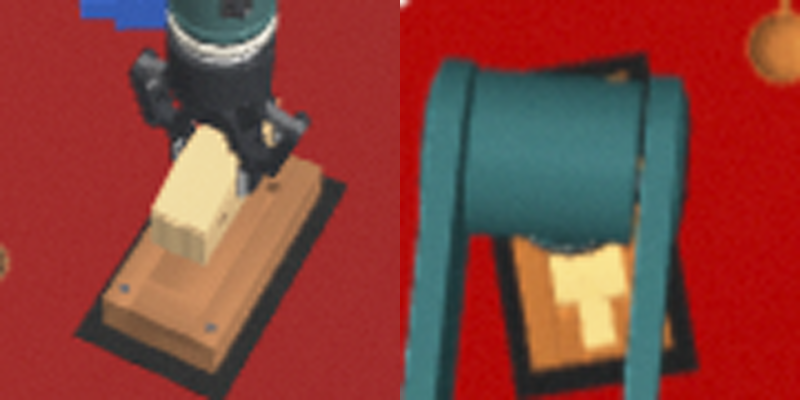

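Emit:
send_rows:
  targets:
    - [2,-0.5,10,0,0.003,0]
    - [2,-0.5,20,0,0.003,0]
    - [2,-0.5,30,0,0.003,0]
    - [2,-0.5,38,0,0.003,0]
    - [2,-0.5,44,0,0.003,0]
    - [2,-0.5,48,0,0.003,0]
    - [2,-0.5,52,0,0.003,0]
    - [2,-0.5,56,0,0.003,0]
    - [2,-0.5,60,0,0.003,0]
    - [2,-0.5,60,0,0.003,0]
    - [2,-0.5,60,0,0.003,0]

```text
time_s: 9.4
tcp_pos: [0.5504, 0.0054, 0.0523]
tool_rot: [[-0.988, -0.154, 0.0], [-0.154, 0.988, -0.001], [0.0, -0.001, -1.0]]
ft_force: [-0.2, 0.1, -2.7]
grip_width: 0.0446
finger_force: 62.1
```

```bash
python3 -c "
from h import *
row([.5516,.005,.0475],down(1.7218+.001));print(r.get_obs()['torque'])"
```

```text
row [-1.1 -0.6  4.8] [-0.0007 -0.      0.0022] t 9.4
[ 0.00830762  0.03920867 -0.02225259]
```

Emit:
send_rows:
  targets:
    - [-1,-0.5,1.5,0,0,0]
    - [-1,-0.5,3,0,0,0]
    - [-1,-0.5,4,0,0,0]
    - [-1,-0.5,5,0,0,0]
    - [-1,-0.5,5.5,0,0,0]
    - [-1,-0.5,5.5,0,0,0]

```text
time_s: 10.0
tcp_pos: [0.5515, 0.005, 0.0472]
tool_rot: [[-0.988, -0.154, 0.0], [-0.154, 0.988, -0.001], [-0.0, -0.001, -1.0]]
ft_force: [-1.0, 0.0, -0.2]
grip_width: 0.0442
finger_force: 62.6
```

Emit:
send_rows:
  targets:
    - [0,0,0,0,0,0]
    - [0,0,0,0,0,0]
    - [0,0,0,0,0,0]
    - [0,0,0,0,0,0]
    - [0,0,0,0,0,0]
    - [0,0,0,0,0,0]
    - [0,0,-10,0,0,0]
    - [0,0,-40,0,0,0]
    - [0,0,-85,0,0,0]
    - [0,0,-130,0,0,0]
    - [0,0,-180,0,0,0]
    - [0,20,-220,0,0,0.1]
    - [-5,60,-245,0,0,0.2]
    - [-10,110,-250,0,0,0.32]
    - [-15,160,-250,0,0,0.32]
    - [-20,205,-250,0,0,0.32]
    - [-20,240,-250,0,0,0.32]
    - [-20,255,-250,0,0,0.32]
    - [-20,255,-250,0,0,0.32]
    - [-20,255,-250,0,0,0.32]
  grip: -1

```text
time_s: 12.0
tcp_pos: [0.5323, 0.2594, 0.297]
tool_rot: [[-0.986, 0.166, 0.001], [0.166, 0.986, -0.002], [-0.001, -0.002, -1.0]]
ft_force: [-0.2, -0.4, -0.5]
grip_width: 0.0854
finger_force: 0.0
```

Run:
```python
from h import *
im,KT,o=snap("wrist","w3raw"); np.savez("w3.npz",K=KT[0],T=KT[1])
s,_,_=snap('scene')
cv2.imwrite("pics/w3.png",np.hstack([cv2.resize(im,(512,384)),cv2.resize(s[165:245,225:285],(288,384),interpolation=cv2.INTER_CUBIC)]))
print(o["tcp_pos"],o["qpos"].round(2),o["ft_force"])
```

```text
[0.53227666 0.25936575 0.29697477] [ 0.36  0.18  1.14 -0.    1.82 -1.05] [-0.23941075 -0.35491843 -0.50260388]
```

View pics/w3.png

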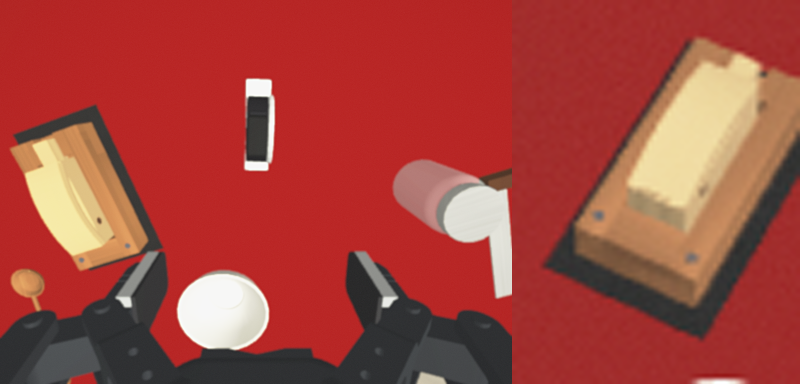

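Run:
```python
from h import *
im=cv2.imread("pics/w3raw.png").astype(int)[60:185,230:290]
w=(im.min(2)>150);k=(im.max(2)<90)
for y in list(range(16,30,3))+list(range(34,106,10))+list(range(98,114,3)):
    a=np.nonzero(w[y])[0]+230;b=np.nonzero(k[y])[0]+230
    print(y+60,(a.min(),a.max()) if len(a) else 0,(b.min(),b.max()) if len(b) else 0)
```

```text
76 0 0
79 (np.int64(247), np.int64(268)) 0
82 (np.int64(246), np.int64(271)) 0
85 (np.int64(246), np.int64(271)) 0
88 (np.int64(246), np.int64(271)) 0
94 (np.int64(246), np.int64(271)) 0
104 (np.int64(269), np.int64(274)) (np.int64(248), np.int64(267))
114 (np.int64(269), np.int64(274)) (np.int64(248), np.int64(267))
124 (np.int64(268), np.int64(274)) (np.int64(247), np.int64(267))
134 (np.int64(268), np.int64(273)) (np.int64(247), np.int64(266))
144 (np.int64(268), np.int64(273)) (np.int64(247), np.int64(266))
154 (np.int64(267), np.int64(272)) (np.int64(247), np.int64(265))
164 (np.int64(245), np.int64(267)) 0
158 (np.int64(267), np.int64(271)) (np.int64(247), np.int64(265))
161 (np.int64(245), np.int64(270)) 0
164 (np.int64(245), np.int64(267)) 0
167 (np.int64(245), np.int64(267)) 0
170 (np.int64(249), np.int64(266)) 0
173 0 0
```

Run:
```python
from h import *
d=np.load("w3.npz");KT=(d["K"],d["T"])
px=np.array([(246,79),(271.5,78.7),(245,170.5),(267.7,170)])
for h in(6,12):
    g=fit(KT,[(60,16,h),(60,-16,h),(-60,16,h),(-60,-16,h)],px,[.488,.26,3.0])
phi=g[2]-np.pi/2;print("phi",phi)
c,s=np.cos(g[2]),np.sin(g[2])
for x in(-20,20):
    print(w2px(KT,[[g[0]+c*x/1e3-s*y/1e3,g[1]+s*x/1e3+c*y/1e3,.126] for y in(-11,11)]).round(1))
row([g[0],g[1],.091],down(phi))
print(px2w(KT,[[258.5,127],[256,96],[254.5,159]],.126).round(4))
```

```text
fit [0.4943 0.2665 2.9519] resid px [ 0.5  0.6 -0.8  1.5  0.4 -1.7 -0.  -0.7]
fit [0.4939 0.2666 2.9519] resid px [ 0.3  0.  -0.6  0.9  0.2 -1.1  0.1 -0.1]
phi 1.3811396630760946
[[267.9 156.7]
 [246.4 156.2]]
[[269.3 116.5]
 [246.9 116. ]]
row [ 39.5   1.6 205.9] [-0.0012  0.0007  0.0216] t 12.1
[[0.4846 0.269  0.126 ]
 [0.4552 0.2715 0.126 ]
 [0.5157 0.2597 0.126 ]]
```

Emit:
send_rows:
  targets:
    - [20,1,20,0,0,0.022]
    - [39.5,1.5,50,0,0,0.022]
    - [39.5,1.5,90,0,0,0.022]
    - [39.5,1.5,130,0,0,0.022]
    - [39.5,1.5,165,0,0,0.022]
    - [39.5,1.5,190,0,0,0.022]
    - [39.5,1.5,202,0,0,0.022]
    - [39.5,1.5,206,0,0,0.022]
    - [39.5,1.5,206,0,0,0.022]
    - [39.5,1.5,206,0,0,0.022]

```text
time_s: 13.1
tcp_pos: [0.4947, 0.2683, 0.0927]
tool_rot: [[-0.982, 0.187, 0.003], [0.187, 0.982, 0.001], [-0.003, 0.001, -1.0]]
ft_force: [0.2, -0.0, 0.5]
grip_width: 0.0854
finger_force: 0.0
```

Emit:
send_rows:
  targets:
    - [0,0,0,0,0,0]
    - [0,0,0,0,0,0]
    - [0,0,0,0,0,0]
    - [0,0,0,0,0,0]
    - [0,0,0,0,0,0]
    - [0,0,0,0,0,0]
    - [0,0,0,0,0,0]
    - [0,0,0,0,0,0]
    - [0,0,0,0,0,0]
    - [0,0,0,0,0,0]
    - [0,0,0,0,0,0]
    - [0,0,0,0,0,0]
  grip: 1

```text
time_s: 14.3
tcp_pos: [0.4935, 0.2682, 0.0911]
tool_rot: [[-0.982, 0.187, 0.001], [0.187, 0.982, -0.001], [-0.001, -0.0, -1.0]]
ft_force: [-1.4, -0.8, 5.3]
grip_width: 0.0213
finger_force: 59.0
```

Emit:
send_rows:
  targets:
    - [0,0,-10,0,0,0]
    - [0,0,-35,0,0,0]
    - [0,0,-70,0,0,0]
    - [0,0,-105,0,0,0]
    - [0,0,-135,0,0,0]
    - [-5,-10,-155,0,0,0]
    - [-15,-35,-160,0,0,-0.05]
    - [-27,-65,-160,0,0,-0.1]
    - [-41,-97,-160,0,0,-0.15]
    - [-55,-130,-160,0,0,-0.2]
    - [-69,-163,-160,0,0,-0.25]
    - [-83,-195,-160,0,0,-0.3]
    - [-96,-223,-160,0,0,-0.343]
    - [-103,-240,-160,0,0,-0.343]
    - [-106,-247,-158,0,0,-0.343]
    - [-106,-247,-150,0,0,-0.343]
    - [-106,-247,-140,0,0,-0.343]
    - [-106,-247,-128,0,0,-0.343]
    - [-106,-247,-120,0,0,-0.343]
    - [-106,-247,-120,0,0,-0.343]

```text
time_s: 16.3
tcp_pos: [0.5501, 0.0067, 0.2082]
tool_rot: [[-0.988, -0.156, -0.005], [-0.156, 0.988, -0.0], [0.005, 0.001, -1.0]]
ft_force: [-0.2, 0.6, -3.6]
grip_width: 0.0212
finger_force: 59.3
```

Run:
```python
from h import *
im,KT,o=snap("wrist","w4raw");s,_,_=snap('scene')
cv2.imwrite("pics/w4.png",np.hstack([im,cv2.resize(s[135:231,215:287],(288,384),interpolation=cv2.INTER_CUBIC)]))
row([.5515,.005,.175],down(1.7254));o=r.get_obs();print(o["tcp_pos"],o["ft_force"],o["torque"])
```

```text
row [-0.1 -1.3 35.5] [-0.0005 -0.0006  0.0014] t 16.4
[0.55118183 0.00624717 0.21049015] [-0.02069345 -0.45164944 -2.40231771] [ 0.00911077  0.01293439 -0.02105886]
```

View pics/w4.png

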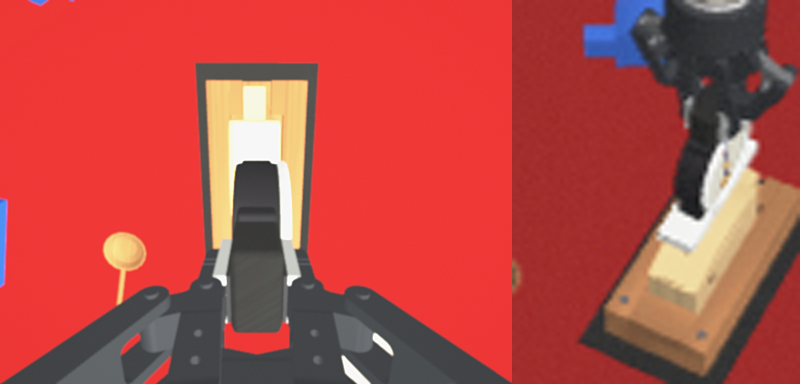

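Emit:
send_rows:
  targets:
    - [0,-1,8,0,0,0]
    - [0,-1,16,0,0,0]
    - [0,-1,22,0,0,0]
    - [0,-1,27,0,0,0]
    - [0,-1,31,0,0,0]
    - [0,-1,34,0,0,0]
    - [0,-1,36,0,0,0]
    - [0,-1,37,0,0,0]
    - [0,-1,37,0,0,0]
    - [0,-1,37,0,0,0]

```text
time_s: 17.4
tcp_pos: [0.5517, 0.0047, 0.1741]
tool_rot: [[-0.988, -0.155, 0.001], [-0.155, 0.988, -0.001], [-0.0, -0.001, -1.0]]
ft_force: [-0.7, -0.4, -2.2]
grip_width: 0.0213
finger_force: 59.3
```

Emit:
send_rows:
  targets:
    - [0,0,1,0,0,0]
    - [0,0,2,0,0,0]
    - [0,0,3,0,0,0]
    - [0,0,3,0,0,0]
    - [0,0,3,0,0,0]
    - [0,0,3,0,0,0]

```text
time_s: 18.0
tcp_pos: [0.5516, 0.0047, 0.1711]
tool_rot: [[-0.988, -0.155, 0.0], [-0.155, 0.988, -0.001], [-0.0, -0.001, -1.0]]
ft_force: [-0.4, -0.1, -0.7]
grip_width: 0.0209
finger_force: 59.6
```

Emit:
send_rows:
  targets:
    - [0,0,0.5,0,0,0]
    - [0,0,1,0,0,0]
    - [0,0,1,0,0,0]
    - [0,0,1,0,0,0]
    - [0,0,1,0,0,0]

```text
time_s: 18.5
tcp_pos: [0.5519, 0.0047, 0.171]
tool_rot: [[-0.988, -0.155, 0.002], [-0.155, 0.988, -0.001], [-0.002, -0.001, -1.0]]
ft_force: [-1.3, 0.3, 6.0]
grip_width: 0.0211
finger_force: 60.4
```

Emit:
send_rows:
  targets:
    - [1.6,0,-0.2,0,-0.0175,0]
    - [3.2,0,-0.5,0,-0.035,0]
    - [4.8,0,-0.6,0,-0.052,0]
    - [6.4,0,-0.7,0,-0.07,0]
    - [8,0,-0.8,0,-0.087,0]
    - [8,0,-0.8,0,-0.087,0]
    - [8,0,-0.8,0,-0.087,0]
    - [8,0,-0.8,0,-0.087,0]

```text
time_s: 19.3
tcp_pos: [0.544, 0.0035, 0.1711]
tool_rot: [[-0.984, -0.155, 0.087], [-0.154, 0.988, 0.013], [-0.088, -0.001, -0.996]]
ft_force: [-1.0, -0.4, 5.9]
grip_width: 0.0215
finger_force: 60.4
```

Emit:
send_rows:
  targets:
    - [1.3,0,-0.3,0,-0.0145,0]
    - [2.6,0,-0.5,0,-0.029,0]
    - [4,0,-0.8,0,-0.0436,0]
    - [5.3,0,-1.1,0,-0.058,0]
    - [6.6,0,-1.4,0,-0.0725,0]
    - [8,0,-1.7,0,-0.0873,0]
    - [8,0,-1.7,0,-0.0873,0]
    - [8,0,-1.7,0,-0.0873,0]
    - [8,0,-1.7,0,-0.0873,0]
    - [8,0,-1.7,0,-0.0873,0]

```text
time_s: 20.3
tcp_pos: [0.5358, 0.0022, 0.1717]
tool_rot: [[-0.973, -0.155, 0.172], [-0.152, 0.988, 0.026], [-0.174, -0.001, -0.985]]
ft_force: [-0.4, 0.3, 4.7]
grip_width: 0.0211
finger_force: 60.3
```

Run:
```python
from h import *
s,_,_=snap('scene');im,KT,o=snap("wrist","w5raw")
o=r.get_obs();A=o["tool_rot"];print(o["tcp_pos"],o["ft_force"],o["torque"],np.degrees(np.arcsin(-A[2,0])),np.abs(o["joint_velocities"]).max())
cv2.imwrite("pics/w5.png",np.hstack([im,cv2.resize(s[135:231,215:287],(288,384),interpolation=cv2.INTER_CUBIC)]))
```

```text
[0.53580337 0.00222819 0.17170434] [0.8140252  0.47520697 4.66727117] [ 0.0322791  -0.04084213  0.02197265] 9.994157418504427 0.0023110702412469986
```

View pics/w5.png

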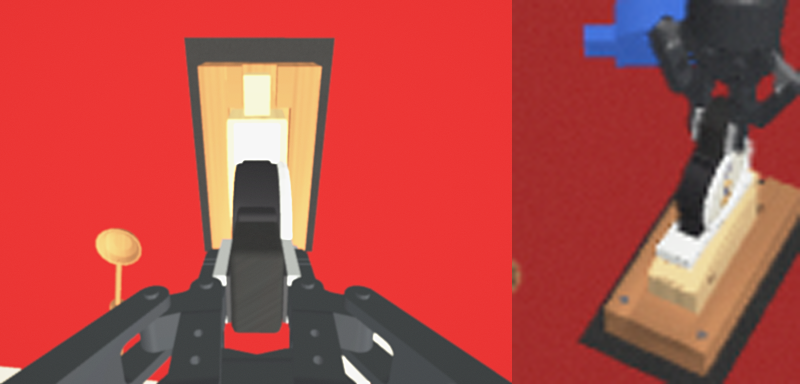

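Run:
```python
from h import *
a=cv2.imread("pics/w4raw.png",0);b=cv2.imread("pics/w5raw.png",0)
for n,(x,y,w,h) in dict(housing=(228,150,66,30),shoulder=(228,195,50,30),grip=(228,315,60,22),baseend=(234,138,44,22)).items():
    m=cv2.matchTemplate(b[y-6:y+h+6,x-6:x+w+6],a[y:y+h,x:x+w],cv2.TM_CCOEFF_NORMED);i=np.unravel_index(m.argmax(),m.shape)
    print(n,"dy",i[0]-6,"dx",i[1]-6,m.max().round(3),m[:,i[1]].round(2)[max(0,i[0]-1):i[0]+2])
for y in range(112,126):print(y,a[y,236:276:8],b[y,236:276:8])
```

```text
housing dy 0 dx 0 0.99 [0.98 0.99 0.96]
shoulder dy 0 dx 0 0.996 [0.99 1.   0.99]
grip dy 0 dx 0 0.997 [0.96 1.   0.96]
baseend dy -1 dx 1 0.969 [0.93 0.97 0.94]
112 [208 243 244 244 205] [210 238 243 243 244]
113 [209 243 244 244 206] [210 237 243 243 244]
114 [209 243 244 244 207] [210 235 244 243 242]
115 [211 243 244 244 208] [210 227 239 235 234]
116 [213 242 244 244 208] [209 215 223 214 216]
117 [211 241 244 244 208] [210 211 213 205 209]
118 [212 240 244 244 207] [221 222 227 221 225]
119 [218 238 243 242 215] [240 241 242 240 241]
120 [237 240 241 240 235] [245 245 245 244 245]
121 [244 243 243 242 244] [244 244 244 244 244]
122 [245 245 245 245 245] [245 244 245 245 245]
123 [247 247 247 247 247] [246 246 246 246 246]
124 [247 247 247 247 247] [247 247 247 247 247]
125 [247 247 247 247 247] [247 247 247 247 247]
```

Emit:
send_rows:
  targets:
    - [0.5,0,-0.3,0,-0.006,0]
    - [1.1,0,-0.6,0,-0.012,0]
    - [1.1,0,-0.6,0,-0.012,0]
    - [1.1,0,-0.6,0,-0.012,0]
    - [1.1,0,-0.6,0,-0.012,0]
    - [1.1,0,-0.6,0,-0.012,0]
    - [1.1,0,-0.6,0,-0.012,0]
    - [1.1,0,-0.6,0,-0.012,0]
    - [1.1,0,-0.6,0,-0.012,0]
    - [1.1,0,-0.6,0,-0.012,0]
    - [1.1,0,-0.6,0,-0.012,0]
    - [1.1,0,-0.6,0,-0.012,0]

```text
time_s: 21.6
tcp_pos: [0.5344, 0.0021, 0.1719]
tool_rot: [[-0.971, -0.155, 0.183], [-0.152, 0.988, 0.028], [-0.185, -0.001, -0.983]]
ft_force: [2.0, -0.0, 1.3]
grip_width: 0.0209
finger_force: 59.9
```

Run:
```python
from h import *
a=cv2.imread("pics/w4raw.png",0).astype(float)
im,KT,o=snap("wrist","w6raw");b=cv2.cvtColor(im,cv2.COLOR_BGR2GRAY)
for y in range(114,122):print(y,a[y,236:276:8],b[y,236:276:8])
f=[]
for _ in range(4): eyes.get_image("top"); f.append(r.get_obs()["ft_force"][2])
print(np.round(f,1))
```

```text
114 [209. 243. 244. 244. 207.] [211 237 244 244 243]
115 [211. 243. 244. 244. 208.] [211 230 240 239 237]
116 [213. 242. 244. 244. 208.] [209 218 224 220 219]
117 [211. 241. 244. 244. 208.] [210 212 212 203 209]
118 [212. 240. 244. 244. 207.] [218 219 219 211 216]
119 [218. 238. 243. 242. 215.] [237 238 238 233 236]
120 [237. 240. 241. 240. 235.] [245 245 245 243 244]
121 [244. 243. 243. 242. 244.] [245 245 245 245 245]
[2.3 2.  1.3 1. ]
```

```bash
python3 -c "
from h import *
print(order.hand_in())"
```

```text
the job is handed in; nothing more can be done
None
```

The job is handed in, with no verdict returned: the block is seated tab in notch, and the gripper is holding the gauge on the crown with about 5 N of contact. The gauge is tilted roughly 10° towards the tab, inferred from the 10.7° tool tilt less a small slip in the grip, because the pointer was too small to read in the images.

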